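# Third hand: press the mounting foot against the sprung fence

## Robot

A 6-joint arm with a two-finger parallel gripper is mounted at the origin on a cart in front of the work surface, level with it; the furniture and walls round the work are solid. World frame = base frame: x ahead of the robot, y to its left, z up, the work surface at z = 0. Lengths are in mm, angles in rad, forces in N, time in s.
With the tool pointing down it reaches from about 350 to 975 mm from the base axis. Payload 7.1 kg.
Tool frame: the origin (TCP) lies at the very end of the fingers, on their centre line; the grasp point (between the pads) lies 19 mm behind it (ctrl.grip_depth is the distance from the TCP to the grasp point, in mm); x points along the fingers, z is the direction in which the jaws open and shut, and the axes are right-handed (so a half turn about x gives the same grasp; the last joint's range is limited). The gripper opens to 88 mm and grips with 3 to 60 N. Pads are 20 mm wide; open, the fingers measure 115 mm over their backs; the gripper's body (75 mm by 178 mm) begins 61 mm behind the grasp point.
Start: joints at [1.216, 0.423, 1.63, -0, 1.089, -0.019], TCP at [205.921, 590.086, 222.675] pointing down, gripper open.
Joint ranges: [-3, 3], [-0.9, 2.11], [0.09, 2.58], [-1.31, 4.45], [0.11, 2.69], [-2.54, 2.54]. Speed limits (rad/s): [2.39, 2.39, 3.01, 3.14, 3.14, 3.14].

## Interface

Orientations are given as a rotation vector (axis times angle).
In Python, from workcell import ctrl gives the robot as it stands. The module is installed in compiled form; this text tells all that it offers.
- The arm moves only by the tool send_rows, never from a script. Its argument "rows" is a list of rows, each a list of 4 numbers: the shift along the tool's x, y, z in mm, then the turn about the tool's x in rad. In form: [[x, y, z, turn], ...]. A call has 1 to 10 rows; each row shifts and turns the pose as measured when the row begins, along the tool's axes as they then stand; what a row does not reach is not made up. A row lasts 1/12 s, in which the tool goes at most 41.7 mm and 7.16 degrees, less where a joint would pass 70% of its speed; a pose out of reach is approached as far as the arm can. A call with a gripper value outside its range is refused whole. "fingers" is the opening, from 0 (shut) to 1 (fully open), set as the call begins (left out, the last holds). The fingers move at their own pace and stop on an object; the grip force is fixed at half the most. Time passes only in rows, so rows that do not move let the fingers close. It gives the time, the measured TCP pose, the force and the opening at its end, in the units of the state.
- ctrl.get_obs(): the state, without advancing time (a new reading comes with each control period).
- ctrl.get_image(name): name is "side" or "top" or "wrist"; returns a dict with "img" (384x512x3 uint8, red, green, blue), "depth" (384x512 float32, mm along the optical axis (not along the pixel's ray), 0 where there is no reading), "mtx" (3x3 intrinsics, pixels), "world_from_camera" (4x4, takes a point from camera to world coordinates). Camera axes: x right, y down, z forward; pixel columns grow to the right and rows downward; lengths in mm; the calibration is good to about 2 mm. A picture is of the moment at which its call begins.
- ctrl.close_job(): hands the job in, once; it reports no verdict.
The state is a dict: "t": time; "qpos": joint angles; "qvel": joint speeds; "joint_torque": joint torques, N m; "ee_pos": TCP position; "orientation": TCP orientation; "ft_force": force on the tool from outside, world axes, zero at the start; "moment": the same for the moment, N m; "width": finger opening in mm.
Only numpy, scipy, OpenCV 4.12 (cv2) and the standard library are available. Lean on these libraries where they do the work, as an engineer would, in place of code of your own. Each camera call takes 0.05 s, during which the arm holds its last target.

## Task

I am about to screw down the metal foot that lies in the assembly jig and need a third hand. Take the pin with the square black grip out of its rest, put it all the way into the round hole on the foot's middle line, then with the pin alone (no fingers on foot or fence) push the foot squarely against the spring-loaded fence until the fence's front edge stands inside the dark bands on the guide rails (about 10 N), never forcing the fence far beyond them. Finish in that state, still gripping the pin and pushing steadily; leave the metal dish and the vial where they are.

Things in the scene. Friction and masses are not known exactly. Their poses are not given: they have to be found in the camera images.
- jig: Jig fixed to the worktop: steel base 240 x 130 x 10 mm, guide rails along the long sides (tops 30 mm above the worktop, channel 105 mm wide), back bar 44 mm high at the +x end. Origin: centre of its underside; x along the channel to the fence (pushing direction). Fence face at rest: jig x = +45 mm. Dark bands on the rails, x = +51 to +59 mm: the fence's front edge must end inside them.
- fence (a joint): Travel of the sprung fence in m along the jig's +x: 0 at rest, end stop 0.022. No preload, 1 N per mm of travel (10 N at 0.010). The dark bands span 0.006 to 0.014 (6 to 14 N).
- foot: Loose aluminium block 80 mm (x, along the channel) x 102 mm (y) x 24 mm high, about 0.35 kg, lying on the jig's base between the rails (1.5 mm play each side), its front face (+40 mm in x) 15 to 40 mm short of the fence. Origin at the centre of its underside, 10 mm above the worktop; x towards the fence.
- foot_hole (a point): Centre of the mouth of the pin hole, in the foot's top face (24 mm above its underside, 10 mm behind its middle, 50 mm behind its front face). Hole vertical, round, 12 mm wide, with a 2.5 mm chamfer, right through. (Two smaller holes near the front are for screws.)
- pin_rest: Fixed grey plastic block 60 x 60 x 30 mm with a 10 mm hole in its middle, in which the pin stands. It may be left or right of the jig. Origin at the centre of its underside.
- pin: Loose 80 g pin: steel shank 8 mm thick, 22 mm long, chamfered tip, below a square black grip 20 x 20 x 40 mm. Stands upright in the rest, the grip's underside (shoulder) on its top. Origin: centre of the shoulder, z up; tip at z = -22 mm, top at +40 mm; x, y square to the grip's sides. All the way in: shoulder on the foot's top.
- dish: Bystander: round lidded metal moisture dish 61 mm wide, 26 mm high, on the other side of the jig from the pin rest. Origin at the centre of its underside.
- vial: Bystander: vial with blue cap, 33 mm wide, 78 mm high, beyond the jig. Origin at the centre of its underside.
- fence_face (a point): Centre of the front face of the sprung fence, 24 mm above the worktop on the jig's middle line; it moves with the fence. The fence is a steel plate across the channel, 8 mm thick, 103 mm wide, from 11 to 37 mm above the worktop, with ears reaching out over the rails and rods with coil springs behind it.

How it is judged:
By the outcome, as a careful person would: the job done as asked, in the order asked, and still so for the second after the job is handed in, while the arm keeps its last pose, push and grip.
It also fails if it takes over 51 s, if anything falls off the work surface, if the arm or the gripper's body presses on something with over 40 N, if the wrist force passes 120 N, or if a joint passes its speed limit or range.

## Working session

There is one attempt and no reset: what is moved stays moved. The work goes in short steps, Python scripts to look and compute and a tool call to move; the robot and the scene stay as the last step left them, time stands still between calls to the robot, and variables do not carry over. Pictures are saved under pics/ and viewed, and the job is handed in when it is done.

Besides the shell and the picture viewer there is one more tool, called after "Emit:" in YAML: its name, and indented under it one key for each argument. send_rows: Moves the arm, as the interface text tells. Its arguments: {"type":"object","properties":{"rows":{"type":"array"},"fingers":{"type":"number"}},"required":["rows"]}

```bash
mkdir -p pics; cat > h.py <<'E'
import numpy as np,cv2
from workcell import ctrl
from scipy.spatial.transform import Rotation as R
def snap(n,f):
    d=ctrl.get_image(n); cv2.imwrite(f'pics/{f}.png',cv2.cvtColor(d['img'],cv2.COLOR_RGB2BGR)); np.savez(f'/tmp/{f}.npz',**d); return d
def cloud(d):
    z=d['depth'].astype(float); v,u=np.indices(z.shape); K=d['mtx']
    P=np.stack([(u-K[0,2])*z/K[0,0],(v-K[1,2])*z/K[1,1],z,np.ones_like(z)],-1)
    return (P@d['world_from_camera'].T)[...,:3]
E
python3 - <<'E'
from h import *
for n in ['top','side','wrist']:
    d=snap(n,n+'0'); print(n,d['mtx'].round(1).tolist(),d['world_from_camera'].round(3).tolist())
o=ctrl.get_obs(); print(o); print(R.from_rotvec(o['orientation']).as_matrix().round(3))
E
```

```text
top [[371.1, 0.0, 255.1], [0.0, 371.1, 189.8], [0.0, 0.0, 1.0]] [[0.01, -0.99, 0.143, 484.281], [-1.0, -0.012, -0.018, 13.795], [0.02, -0.143, -0.99, 996.002], [0.0, 0.0, 0.0, 1.0]]
side [[403.9, 0.0, 264.1], [0.0, 403.9, 190.9], [0.0, 0.0, 1.0]] [[0.998, -0.039, 0.042, 601.021], [-0.055, -0.493, 0.868, -915.385], [-0.013, -0.869, -0.494, 572.772], [0.0, 0.0, 0.0, 1.0]]
wrist [[309.8, 0.0, 253.2], [0.0, 309.8, 194.6], [0.0, 0.0, 1.0]] [[0.329, 0.913, 0.24, 140.855], [0.944, -0.318, -0.085, 613.213], [-0.001, 0.254, -0.967, 383.671], [0.0, 0.0, 0.0, 1.0]]
{'t': 0.15, 'qpos': array([ 1.21600508e+00,  4.23654709e-01,  1.63047456e+00, -2.83791510e-05,
        1.08862348e+00, -1.90067968e-02]), 'qvel': array([-0.0002258 , -0.00320716, -0.00185817, -0.00164876,  0.00089931,
        0.00031733]), 'joint_torque': array([-3.32329446e-04, -5.44979846e+01, -2.73919970e+01,  6.42687455e-02,
        2.04687350e-02, -4.17563047e-05]), 'ee_pos': array([205.78479006, 589.70551898, 222.10256988]), 'orientation': array([-0.95908366,  1.35051256,  0.95796727]), 'ft_force': array([-0.25884464, -0.29667023, -0.01093642]), 'moment': array([ 0.05193968,  0.00200694, -0.0151898 ]), 'width': 87.93952827355476}
[[-0.    -0.944  0.329]
 [-0.001  0.329  0.944]
 [-1.    -0.    -0.001]]
```

View pics/top0.png

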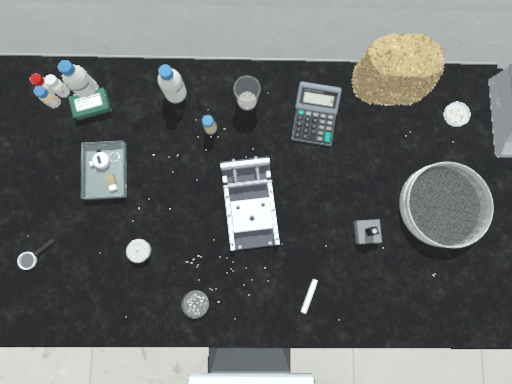

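View pics/side0.png

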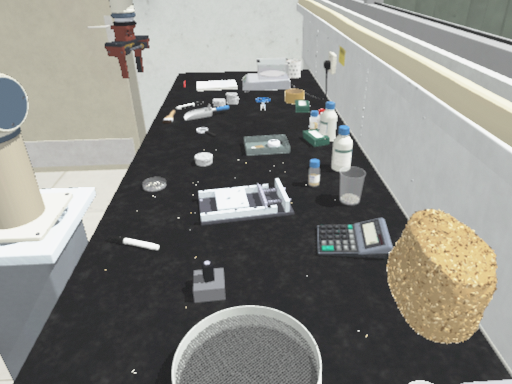

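View pics/wrist0.png

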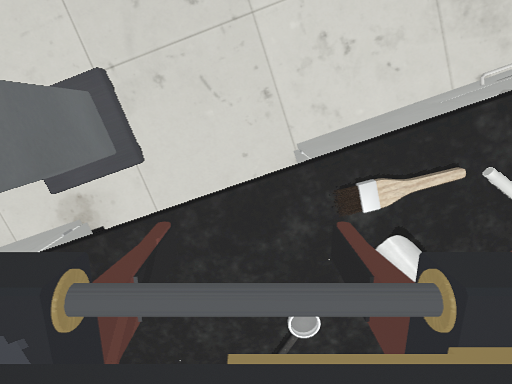

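The top view shows the jig at about (250,203), with the foot's pin hole near (252,217). The rest and pin are at (368,232) and the dish is at (138,251). I'll measure next.

```bash
python3 - <<'E'
from h import *
d=dict(np.load('/tmp/top0.npz')); P=cloud(d)
im=cv2.cvtColor(d['img'],cv2.COLOR_RGB2BGR)
a=cv2.resize(im[150:260,205:295],None,fx=5,fy=5,interpolation=cv2.INTER_CUBIC)
b=cv2.resize(im[210:255,345:390],None,fx=6,fy=6,interpolation=cv2.INTER_CUBIC)
c=np.zeros((550,450+270,3),np.uint8); c[:, :450]=a; c[:270,450:]=b
cv2.imwrite('pics/topcrop.png',c)
for (u,v) in [(252,217),(240,205),(250,200),(226,200),(275,230),(250,240),(368,232),(360,238),(375,231),(373,230)]: print(u,v,P[v,u].round(1))
# jig: points in region with z 24..50
s=P[150:260,205:295].reshape(-1,3)
for lo,hi in [(27,32),(32,36),(40,47),(36,40)]:
    m=(s[:,2]>lo)&(s[:,2]<hi); q=s[m]
    if len(q)>10:
        print(lo,hi,len(q),cv2.minAreaRect(q[:,:2].astype(np.float32)))
s=P[205:255,340:395].reshape(-1,3)
for lo,hi in [(25,34),(60,80)]:
    q=s[(s[:,2]>lo)&(s[:,2]<hi)]
    print(lo,hi,len(q),cv2.minAreaRect(q[:,:2].astype(np.float32)),q.mean(0))
E
```

```text
252 217 [553.6   3.3  11.7]
240 205 [582.9  35.1  34.1]
250 200 [596.4   9.2  33.4]
226 200 [596.3  72.1  28.2]
275 230 [519.3 -56.6  29.7]
250 240 [493.2   7.8   9. ]
368 232 [ 516.  -293.2   48. ]
360 238 [ 500.9 -277.3   31. ]
375 231 [ 518.  -304.1   68.8]
373 230 [ 520.3 -298.3   71.4]
27 32 856 ((594.28955078125, 9.092758178710938), (236.7469940185547, 128.39215087890625), 7.508350849151611)
32 36 1040 ((595.3197021484375, 8.749183654785156), (221.02578735351562, 126.70703125), 7.813360214233398)
40 47 220 ((671.1731567382812, 20.593128204345703), (61.03558349609375, 127.89794921875), 6.707639694213867)
36 40 162 ((612.3634643554688, 10.5230712890625), (185.99794006347656, 112.15071105957031), 10.914361000061035)
25 34 434 ((519.7866821289062, -302.5654296875), (59.840232849121094, 60.89231872558594), 4.240352153778076) [ 519.79723427 -300.04253574   29.37795129]
60 80 70 ((519.725341796875, -301.859375), (19.93329620361328, 20.471132278442383), 17.35405921936035) [ 519.686571   -300.78057594   69.24274289]
```

View pics/topcrop.png

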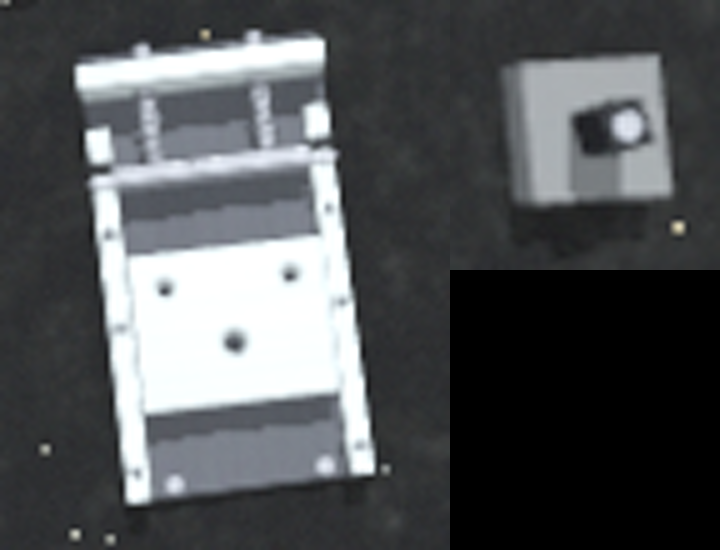

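Emit:
send_rows:
  rows:
    - [0,-25,-31,0]
    - [0,-25,-31,0]
    - [0,-25,-31,0]
    - [0,-25,-31,0]
    - [0,-25,-31,0]
    - [0,-25,-31,0]
    - [0,-25,-31,0]
    - [0,-25,-31,0]
    - [0,-25,-31,0]
    - [0,-25,-31,0]
  fingers: 1

```text
t: 0.98
ee_pos: [341.0, 205.9, 219.2]
orientation: [-0.967, 1.345, 0.968]
ft_force: [0.8, 1.1, -0.3]
width: 87.9
```

Emit:
send_rows:
  rows:
    - [0,-25,-31,0]
    - [0,-25,-31,0]
    - [0,-25,-31,0]
    - [0,-25,-31,0]
    - [0,-25,-31,0]
    - [0,-25,-31,0]
    - [0,-25,-31,0]
    - [0,-25,-31,0]
    - [0,-25,-31,0]
    - [0,-25,-31,0]

```text
t: 1.82
ee_pos: [480.2, -187.1, 219.9]
orientation: [-0.967, 1.342, 0.966]
ft_force: [1.2, -0.2, 0.1]
width: 88.0
```

Emit:
send_rows:
  rows:
    - [0,0,0,0.118]
    - [0,0,0,0.118]
    - [0,0,0,0.118]
    - [0,0,0,0.118]
    - [0,0,0,0.118]
    - [0,0,0,0.118]
    - [0,0,0,0.118]
    - [0,0,0,0.118]

```text
t: 2.48
ee_pos: [481.8, -197.5, 218.0]
orientation: [-0.2, 1.559, 0.2]
ft_force: [0.1, 0.6, -0.8]
width: 87.8
```

Emit:
send_rows:
  rows:
    - [0,-30,1,0]
    - [0,-30,1,0]
    - [0,-30,1,0]
    - [0,-30,1,0]
    - [0,0,0,0]

```text
t: 2.9
ee_pos: [515.3, -315.4, 216.9]
orientation: [-0.194, 1.561, 0.197]
ft_force: [-0.3, 0.8, -0.1]
width: 87.8
```

```bash
python3 - <<'E'
from h import *
d=snap('wrist','w1'); o=ctrl.get_obs(); print(o['t'],o['ee_pos'],o['qpos'],o['ft_force']); print(R.from_rotvec(o['orientation']).as_matrix().round(3))
P=cloud(d); s=P.reshape(-1,3)[d['depth'].reshape(-1)>0]
for lo,hi in [(27,33),(62,66),(66,69),(67,72),(72,90)]:
    q=s[(s[:,2]>lo)&(s[:,2]<hi)&(abs(s[:,0]-520)<45)&(abs(s[:,1]+301)<45)]
    if len(q)>5: print(lo,hi,len(q),cv2.minAreaRect(q[:,:2].astype(np.float32)),q.mean(0),np.median(q[:,2]))
E
```

```text
2.95 [ 514.2814466  -313.30237745  216.4969272 ] [-0.56809925  0.39813646  1.68516228  0.00262259  1.06102337 -0.8182109 ] [ 0.12440073  0.40646013 -0.39449392]
[[-0.001 -0.246  0.969]
 [ 0.003  0.969  0.246]
 [-1.     0.004 -0.   ]]
27 33 2299 ((519.1348876953125, -302.76580810546875), (60.309288024902344, 60.47370529174805), 3.8672943115234375) [ 518.48042843 -300.90851337   29.57621973] 29.57618188122484
62 66 15 ((515.7942504882812, -293.1287536621094), (17.347122192382812, 0.7310774326324463), 18.081920623779297) [ 515.56287421 -293.241211     63.60537032] 63.34378538817214
66 69 83 ((519.0413208007812, -302.50555419921875), (19.82395362854004, 20.11282730102539), 17.40447425842285) [ 518.40953717 -302.00684844   68.28576807] 68.47635381959714
67 72 365 ((519.2447509765625, -302.5933532714844), (19.48511505126953, 19.977798461914062), 14.90149211883545) [ 518.74324309 -302.20339268   69.84219526] 69.89076633545545
```

View pics/w1.png

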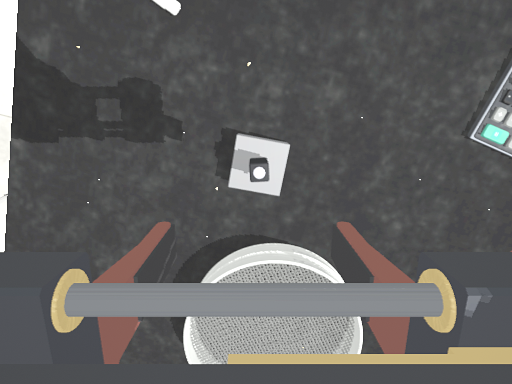

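```bash
python3 - <<'E'
from h import *
d=dict(np.load('/tmp/top0.npz')); s=cloud(d).reshape(-1,3)
q=s[(np.hypot(s[:,0]-519,s[:,1]+302)<130)&(s[:,2]>15)&(np.hypot(s[:,0]-519,s[:,1]+302)>45)]
print(len(q), q.min(0),q.max(0))
E
```

```text
282 [ 512.30728062 -431.6404342    15.50913321] [ 605.9859855  -396.97514294   54.61805104]
```

Emit:
send_rows:
  rows:
    - [10,9,7,-0.03]
    - [38,0,0,0]
    - [38,0,0,0]
    - [0,0,0,0]

```text
t: 3.28
ee_pos: [519.3, -297.9, 128.3]
orientation: [-0.221, 1.557, 0.226]
ft_force: [-1.6, 0.8, -0.5]
width: 87.7
```

```bash
python3 - <<'E'
from h import *
d=snap('wrist','w2'); o=ctrl.get_obs(); print(o['t'],o['ee_pos'],o['ft_force']); M=R.from_rotvec(o['orientation']).as_matrix();print(M.round(3))
P=cloud(d); s=P.reshape(-1,3)[d['depth'].reshape(-1)>0]
for lo,hi in [(27,33),(62,66),(66,72),(67,72),(72,90)]:
    q=s[(s[:,2]>lo)&(s[:,2]<hi)&(abs(s[:,0]-520)<45)&(abs(s[:,1]+301)<45)]
    if len(q)>5:
        r=cv2.minAreaRect(q[:,:2].astype(np.float32)); print(lo,hi,len(q),r,np.median(q[:,2])); 
        if lo==66: print((np.r_[r[0],0]-o['ee_pos'])@M)
E
```

```text
3.3333 [ 520.44361318 -298.52491259  131.13595221] [0.5640011  0.88430203 0.12384049]
[[ 0.004 -0.281  0.96 ]
 [ 0.002  0.96   0.281]
 [-1.     0.001  0.004]]
27 33 3628 ((519.017578125, -302.63531494140625), (60.06135559082031, 60.62409210205078), 3.9665305614471436) 29.597969328959437
62 66 45 ((516.1536254882812, -293.77227783203125), (19.77410316467285, 2.1141090393066406), 18.197965621948242) 64.44077504706587
66 72 668 ((518.77197265625, -302.3728942871094), (19.66326904296875, 19.93126678466797), 16.70838737487793) 69.68505310800033
[131.12073835  -3.33801104  -3.23248576]
67 72 656 ((518.76611328125, -302.38671875), (19.646053314208984, 19.930980682373047), 16.85487174987793) 69.70992558686837
72 90 11 ((519.6065063476562, -302.5563049316406), (9.52324104309082, 6.995233058929443), 1.0120598077774048) 72.14878220478147
```

View pics/w2.png

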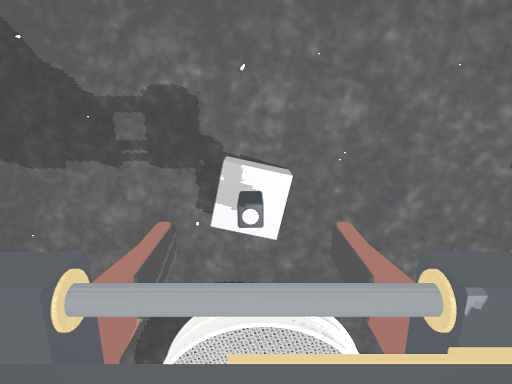

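Emit:
send_rows:
  rows:
    - [30,-3,-3,0]
    - [30,0,0,0]
    - [20,0,0,0]
    - [0,0,0,0]
    - [0,0,0,0]

```text
t: 3.75
ee_pos: [523.9, -299.0, 57.6]
orientation: [-0.232, 1.548, 0.227]
ft_force: [-0.3, 0.0, 0.9]
width: 87.8
```

```bash
python3 - <<'E'
from h import *
o=ctrl.get_obs(); print(o['t'],o['ee_pos'],o['ft_force']); M=R.from_rotvec(o['orientation']).as_matrix();print(M.round(3))
print((np.r_[518.8,-302.4,33]-o['ee_pos'])@M)
E
```

```text
3.75 [ 523.8742894  -298.96993574   57.64041965] [-0.30884352  0.01622477  0.92293475]
[[ 0.011 -0.289  0.957]
 [-0.002  0.957  0.289]
 [-1.    -0.005  0.01 ]]
[24.58725223 -1.69995961 -6.1025568 ]
```

Emit:
send_rows:
  rows:
    - [0,-2,-6,0]
    - [0,0,0,0]

```text
t: 3.92
ee_pos: [520.2, -302.6, 61.4]
orientation: [-0.236, 1.545, 0.227]
ft_force: [-0.3, -0.3, 0.4]
width: 88.0
```

Emit:
send_rows:
  rows:
    - [0,0,0,0]

```text
t: 4.0
ee_pos: [521.0, -303.2, 63.3]
orientation: [-0.237, 1.542, 0.225]
ft_force: [0.6, -0.8, 0.5]
width: 88.0
```

Emit:
send_rows:
  rows:
    - [0,0,0,0]

```text
t: 4.08
ee_pos: [521.6, -303.7, 64.9]
orientation: [-0.238, 1.541, 0.224]
ft_force: [0.4, 0.8, 0.5]
width: 88.0
```

```bash
python3 - <<'E'
from h import *
for i in range(2):
    d=snap('wrist',f'w3{i}')
    o=ctrl.get_obs(); print(o['t'],o['ee_pos'],o['ft_force']); M=R.from_rotvec(o['orientation']).as_matrix();print(M.round(3))
    print((np.r_[518.8,-302.4,33]-o['ee_pos'])@M)
E
```

```text
4.1333 [ 521.90379193 -303.81241112   65.05762971] [ 0.51832582 -1.00923153 -0.04589972]
[[ 0.019 -0.29   0.957]
 [-0.006  0.957  0.291]
 [-1.    -0.012  0.017]]
[31.98243064  2.62646897 -3.08963485]
4.1833 [ 521.66444337 -303.66393396   64.5879273 ] [ 0.67667305 -0.70755505 -0.89843106]
[[ 0.019 -0.29   0.957]
 [-0.006  0.957  0.291]
 [-1.    -0.011  0.016]]
[31.52093548  2.39387402 -2.8809217 ]
```

Emit:
send_rows:
  rows:
    - [17,3,-3,0]
    - [16,1,-1,0]

```text
t: 4.35
ee_pos: [520.3, -303.1, 35.1]
orientation: [-0.241, 1.534, 0.219]
ft_force: [-0.8, 0.5, 0.1]
width: 87.9
```

```bash
cat > st.py <<'E'
from h import *
import sys
t=np.array(eval(sys.argv[1])); n=int(sys.argv[2]) if len(sys.argv)>2 else 2
for i in range(n):
    d=snap('wrist','tmp'); o=ctrl.get_obs(); M=R.from_rotvec(o['orientation']).as_matrix()
    print(round(o['t'],2),o['ee_pos'].round(1),'F',o['ft_force'].round(1),'w',round(o['width'],1),'toolx',M[:,0].round(3),'yaw',np.degrees(np.arctan2(M[1,2],M[0,2])).round(1),'to go',((t-o['ee_pos'])@M).round(1))
E
python3 st.py "[518.8,-302.4,33]" 3
```

```text
4.4 [ 519.1 -302.4   32.4] F [-0.1  0.7 -1.3] w 87.8 toolx [ 0.023 -0.009 -1.   ] yaw 16.9 to go [-0.6  0.1 -0.3]
4.45 [ 519.  -302.3   33.2] F [-0.4  0.3 -0.7] w 88.1 toolx [ 0.022 -0.008 -1.   ] yaw 16.9 to go [ 0.1 -0.1 -0.2]
4.5 [ 519.5 -302.6   34. ] F [-0.7 -0.2 -0.4] w 88.0 toolx [ 0.023 -0.009 -1.   ] yaw 16.9 to go [ 1.   0.5 -0.6]
```

Emit:
send_rows:
  rows:
    - [2,0.5,-0.5,0]
  fingers: 0

```text
t: 4.58
ee_pos: [519.6, -302.7, 32.8]
orientation: [-0.24, 1.536, 0.221]
ft_force: [-0.5, 0.1, -0.2]
width: 84.3
```

```bash
python3 st.py "[518.8,-302.4,33]" 14
```

```text
4.63 [ 519.1 -302.5   32.3] F [-1.4  0.3 -1.3] w 80.5 toolx [ 0.023 -0.009 -1.   ] yaw 16.9 to go [-0.7  0.1 -0.2]
4.68 [ 519.1 -302.4   32.4] F [-0.2  0.9 -0.9] w 76.5 toolx [ 0.023 -0.009 -1.   ] yaw 16.9 to go [-0.6  0.1 -0.2]
4.73 [ 519.2 -302.5   32.5] F [ 0.6  0.5 -0.5] w 72.7 toolx [ 0.023 -0.009 -1.   ] yaw 16.9 to go [-0.5  0.2 -0.3]
4.78 [ 519.2 -302.5   32.6] F [-0.6 -0.2 -0.2] w 68.5 toolx [ 0.023 -0.009 -1.   ] yaw 16.9 to go [-0.4  0.2 -0.4]
4.83 [ 519.2 -302.5   32.5] F [-0.  -0.4 -0.4] w 64.9 toolx [ 0.023 -0.009 -1.   ] yaw 16.9 to go [-0.5  0.2 -0.4]
4.88 [ 519.3 -302.5   32.5] F [-0.1 -0.6 -0.5] w 60.9 toolx [ 0.024 -0.009 -1.   ] yaw 16.9 to go [-0.5  0.2 -0.4]
4.93 [ 519.2 -302.5   32.4] F [-0.  -0.3 -0.2] w 56.3 toolx [ 0.023 -0.009 -1.   ] yaw 16.9 to go [-0.6  0.2 -0.3]
4.98 [ 519.1 -302.4   32.3] F [-0.  -0.4 -0.7] w 52.4 toolx [ 0.023 -0.009 -1.   ] yaw 16.9 to go [-0.7  0.1 -0.3]
5.03 [ 519.1 -302.4   32.3] F [ 0.4  0.8 -0.3] w 48.7 toolx [ 0.023 -0.009 -1.   ] yaw 16.9 to go [-0.7  0.1 -0.3]
5.08 [ 519.1 -302.4   32.2] F [0.2 0.3 0.6] w 44.6 toolx [ 0.023 -0.009 -1.   ] yaw 16.9 to go [-0.8  0.1 -0.2]
5.13 [ 519.  -302.4   32.1] F [-0.2 -0.1  0.3] w 40.8 toolx [ 0.023 -0.009 -1.   ] yaw 16.9 to go [-0.9  0.  -0.2]
5.18 [ 519.  -302.3   32.1] F [-0.8  0.2  0.3] w 36.6 toolx [ 0.023 -0.009 -1.   ] yaw 16.9 to go [-0.9 -0.  -0.2]
5.23 [ 519.  -302.3   32.1] F [-0.4  0.1  0.5] w 32.7 toolx [ 0.023 -0.009 -1.   ] yaw 16.9 to go [-0.9 -0.  -0.2]
5.28 [ 518.9 -302.3   32. ] F [-0.3  0.1 -0.1] w 28.9 toolx [ 0.023 -0.009 -1.   ] yaw 16.9 to go [-1.  -0.1 -0.1]
```

```bash
python3 st.py "[518.8,-302.4,33]" 6
```

```text
5.33 [ 518.9 -302.3   32. ] F [ 0.3 -1.  -0.9] w 24.6 toolx [ 0.023 -0.009 -1.   ] yaw 16.9 to go [-1.  -0.1 -0.1]
5.38 [ 518.9 -302.3   32. ] F [ 0.2 -0.4 -1. ] w 20.8 toolx [ 0.023 -0.009 -1.   ] yaw 16.9 to go [-1.  -0.1 -0.1]
5.43 [ 518.9 -302.3   32. ] F [0.1 0.1 0.7] w 19.9 toolx [ 0.023 -0.008 -1.   ] yaw 16.9 to go [-1.  -0.1 -0.1]
5.48 [ 518.9 -302.3   32. ] F [ 0.1 -0.4  1.1] w 19.5 toolx [ 0.023 -0.009 -1.   ] yaw 16.9 to go [-1.  -0.1 -0.1]
5.53 [ 518.9 -302.3   32. ] F [ 0.4 -0.2  0.2] w 20.3 toolx [ 0.023 -0.008 -1.   ] yaw 16.9 to go [-1.  -0.1 -0.1]
5.58 [ 518.9 -302.3   32. ] F [ 0.1 -0.9  0.2] w 19.8 toolx [ 0.023 -0.009 -1.   ] yaw 16.9 to go [-1.  -0.1 -0.1]
```

```bash
cat > hole.py <<'E'
from h import *
def ray(d,u,v,z):
    K=d['mtx'];T=d['world_from_camera']; r=T[:3,:3]@np.linalg.solve(K,[u,v,1.]); c=T[:3,3]; return c+r*(z-c[2])/r[2]
E
python3 - <<'E'
from hole import *
d=dict(np.load('/tmp/top0.npz'));g=cv2.cvtColor(d['img'],cv2.COLOR_RGB2GRAY)
sub=g[210:226,244:260]; w=np.clip(200-sub.astype(float),0,None); v,u=np.indices(sub.shape)
u0=(w*u).sum()/w.sum()+244; v0=(w*v).sum()/w.sum()+210; print(u0,v0,ray(d,u0,v0,34))
f=lambda x,y:ray(d,205+x/5-.4,150+y/5-.4,34).round(1)
print('foot corners',f(128,255),f(322,235),f(338,392),f(146,414))
P=cloud(d);print(P[205:212:2,245:260:3,2].round(1))
E
```

```text
251.43248730964467 218.09035532994923 [549.21484617   4.93409278  34.        ]
foot corners [594.1  60.8  34. ] [605.9 -40.4  34. ] [524.2 -49.   34. ] [511.9  49.9  34. ]
[[35.2 32.  34.3 35.8 34.4]
 [34.2 33.4 34.3 33.9 34.1]
 [36.  34.4 32.8 35.7 33.7]
 [32.6 32.4 30.3 34.8 36.5]]
```

Emit:
send_rows:
  rows:
    - [-15,0,0,0]
    - [-25,0,0,0]
    - [-25,0,0,0]
    - [-20,0,0,0]

```text
t: 5.92
ee_pos: [514.2, -300.1, 114.1]
orientation: [-0.236, 1.544, 0.226]
ft_force: [0.9, 0.1, -0.7]
width: 19.7
```

```bash
python3 st.py "[555,3,95]" 2
```

```text
5.97 [ 516.  -301.3  117.8] F [ 1.2 -0.6  2.5] w 19.8 toolx [ 0.019 -0.007 -1.   ] yaw 16.9 to go [ 21.5 280.2 125.3]
6.02 [ 516.1 -301.3  116.1] F [ 1.5  0.3 -0.9] w 19.8 toolx [ 0.02  -0.007 -1.   ] yaw 16.9 to go [ 19.7 280.2 125.3]
```

Emit:
send_rows:
  rows:
    - [0,0,0,0.082]
    - [0,0,0,0.082]
    - [1,34,9,0]
    - [1,34,9,0]
    - [1,34,9,0]
    - [1,34,9,0]
    - [1,34,9,0]
    - [1,34,9,0]
    - [1,34,9,0]
    - [1,30,7,0]

```text
t: 6.85
ee_pos: [550.6, -22.1, 96.2]
orientation: [-0.094, 1.555, 0.08]
ft_force: [-0.1, 0.6, -0.9]
width: 20.3
```

```bash
python3 st.py "[549.2,4.9,95]" 3; cp pics/tmp.png pics/w4.png; cp /tmp/tmp.npz /tmp/w4.npz
```

```text
6.9 [550.7 -17.9  95.8] F [-0.4  3.9 -0.6] w 20.0 toolx [ 0.014 -0.006 -1.   ] yaw 6.4 to go [ 0.7 22.8  1.1]
6.95 [550.5 -20.2  96. ] F [-0.3 -1.  -1.4] w 19.9 toolx [ 0.014 -0.007 -1.   ] yaw 6.6 to go [ 0.8 25.1  1.6]
7.0 [550.5 -22.1  96.2] F [-1.2 -0.9 -1. ] w 20.4 toolx [ 0.014 -0.008 -1.   ] yaw 6.6 to go [ 1.  27.   1.8]
```

View pics/w4.png

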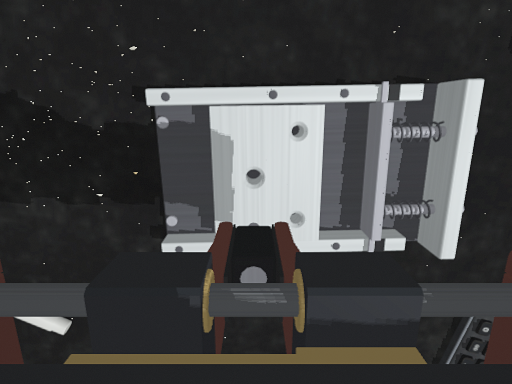

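The wrist view shows the pin held between the fingers. The foot hole is at (255,177), and the fence is at about x 375.

```bash
python3 - <<'E'
from hole import *
d=dict(np.load('/tmp/w4.npz'));g=cv2.cvtColor(d['img'],cv2.COLOR_RGB2GRAY)
c=cv2.resize(g[150:210,225:285],None,fx=8,fy=8,interpolation=cv2.INTER_CUBIC); cv2.imwrite('pics/w4c.png',c)
P=cloud(d); print(P[160:195:5,215:245:8,2].round(1))
for (u,v) in [(255,177)]: print(ray(d,u,v,34))
s=P.reshape(-1,3)
q=s[(s[:,2]>28)&(s[:,2]<32)&(abs(s[:,0]-595)<140)&(abs(s[:,1]-9)<90)]; print(cv2.minAreaRect(q[:,:2].astype(np.float32)))
E
```

```text
[[33.4 34.2 33.8 32.6]
 [32.9 33.6 33.5 33.7]
 [33.2 34.  34.5 34. ]
 [33.8 33.1 33.8 34.1]
 [32.8 33.  33.4 34.5]
 [33.8 33.7 33.3 33. ]
 [34.4 34.3 33.3 34.1]]
[550.31620862   3.67296538  34.        ]
((593.6439819335938, 10.252342224121094), (238.29208374023438, 129.15255737304688), 7.55060338973999)
```

View pics/w4c.png

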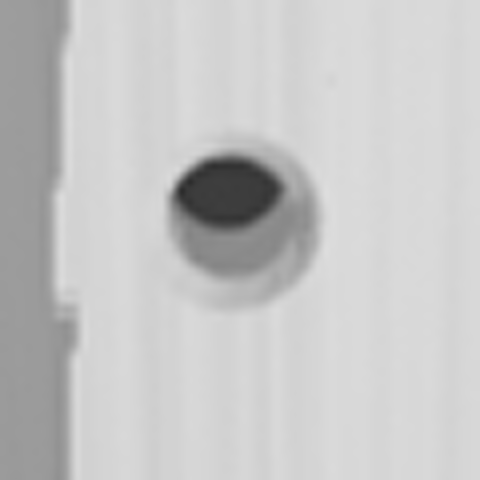

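Emit:
send_rows:
  rows:
    - [4,13,1,-0.008]
    - [12,13,1,-0.008]
    - [4,1,0,0]

```text
t: 7.25
ee_pos: [549.4, 3.2, 74.2]
orientation: [-0.11, 1.555, 0.094]
ft_force: [-0.9, -0.0, -0.6]
width: 19.8
```

```bash
python3 st.py "[549.9,3.8,60]" 3; cp pics/tmp.png pics/w5.png; cp /tmp/tmp.npz /tmp/w5.npz
```

```text
7.3 [549.3   2.6  74. ] F [-0.6  0.1 -0.7] w 20.0 toolx [ 0.013 -0.009 -1.   ] yaw 7.4 to go [14.   1.3  0.6]
7.35 [549.6   2.1  74.7] F [-0.5 -0.7 -1.1] w 19.9 toolx [ 0.014 -0.009 -1.   ] yaw 7.4 to go [14.7  1.8  0.4]
7.4 [550.1   1.9  75.3] F [ 0.8  0.4 -1.1] w 20.0 toolx [ 0.015 -0.009 -1.   ] yaw 7.4 to go [15.3  2.1 -0.2]
```

View pics/w5.png

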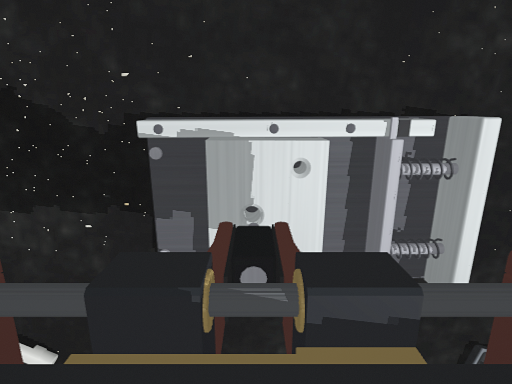

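```bash
python3 - <<'E'
from hole import *
d=dict(np.load('/tmp/w5.npz'));g=d['img'][:,:,::-1]
cv2.imwrite('pics/w5c.png',cv2.resize(g[195:255,225:285],None,fx=8,fy=8,interpolation=cv2.INTER_CUBIC))
print(ray(d,254,214,34))
e=snap('side','s5'); cv2.imwrite('pics/s5c.png',cv2.resize(cv2.cvtColor(e['img'],cv2.COLOR_RGB2BGR)[130:240,180:310],None,fx=5,fy=5,interpolation=cv2.INTER_CUBIC))
E
```

```text
[550.81962416   4.58838254  34.        ]
```

View pics/w5c.png

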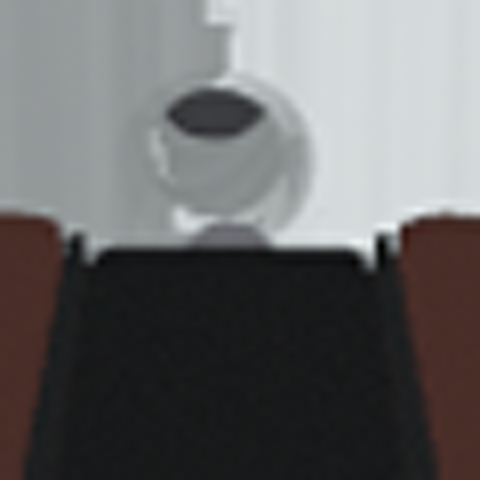

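View pics/s5c.png

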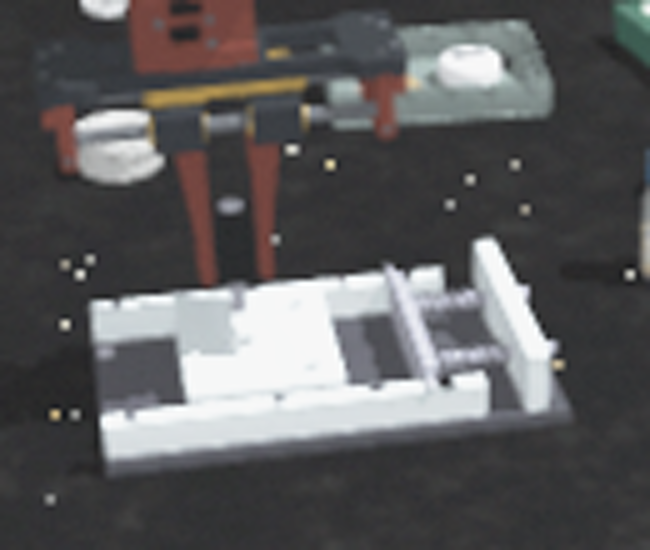

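```bash
python3 st.py "[550.1,4.3,60]" 1
```

```text
7.5 [550.7   1.9  76.1] F [-0.  -0.8 -1.2] w 19.8 toolx [ 0.016 -0.009 -1.   ] yaw 7.4 to go [16.1  2.6 -0.6]
```

Emit:
send_rows:
  rows:
    - [7,2,0,0]
    - [7,1,0,0]

```text
t: 7.67
ee_pos: [552.3, 3.2, 63.4]
orientation: [-0.107, 1.549, 0.09]
ft_force: [-0.4, 0.6, -1.7]
width: 19.6
```

```bash
python3 st.py "[550.1,4.3,50]" 3
```

```text
7.72 [551.6   3.3  62.1] F [-0.9  0.1 -1.2] w 19.9 toolx [ 0.019 -0.009 -1.   ] yaw 7.2 to go [12.   1.3 -1.6]
7.77 [551.4   3.5  62.3] F [-0.8  0.6 -1.3] w 19.6 toolx [ 0.018 -0.009 -1.   ] yaw 7.3 to go [12.3  1.1 -1.3]
7.82 [551.5   3.5  62.7] F [ 0.8  0.2 -0.4] w 19.9 toolx [ 0.018 -0.009 -1.   ] yaw 7.3 to go [12.6  1.1 -1.5]
```

Emit:
send_rows:
  rows:
    - [5,1,-1,0]
    - [5,0.5,-1,0]

```text
t: 7.98
ee_pos: [550.3, 4.6, 52.9]
orientation: [-0.107, 1.549, 0.091]
ft_force: [-0.4, 0.2, 0.0]
width: 19.9
```

```bash
python3 st.py "[550.1,4.3,50]" 3
```

```text
8.03 [549.6   4.6  52. ] F [-0.4  0.1 -1.6] w 19.4 toolx [ 0.019 -0.009 -1.   ] yaw 7.3 to go [ 2.  -0.4  0.5]
8.08 [549.6   4.6  52.3] F [-0.3  0.7 -0.4] w 19.8 toolx [ 0.018 -0.009 -1.   ] yaw 7.3 to go [ 2.3 -0.3  0.5]
8.13 [549.9   4.6  52.6] F [ 0.4  0.1 -0.1] w 20.1 toolx [ 0.019 -0.009 -1.   ] yaw 7.3 to go [ 2.6 -0.3  0.2]
```

Emit:
send_rows:
  rows:
    - [6,0,0,0]
    - [6,0,-0.5,0]

```text
t: 8.3
ee_pos: [550.2, 4.5, 40.9]
orientation: [-0.108, 1.549, 0.091]
ft_force: [0.4, 0.2, -1.4]
width: 19.5
```

```bash
python3 st.py "[550.1,4.3,36]" 3
```

```text
8.35 [549.5   4.5  39.8] F [-0.6 -0.1 -1.1] w 19.9 toolx [ 0.019 -0.009 -1.   ] yaw 7.3 to go [ 3.9 -0.2  0.5]
8.4 [549.4   4.5  40.2] F [-0.7  0.  -0.9] w 19.7 toolx [ 0.018 -0.009 -1.   ] yaw 7.3 to go [ 4.2 -0.2  0.6]
8.45 [549.6   4.5  40.5] F [ 0.1  0.3 -0.7] w 19.7 toolx [ 0.019 -0.009 -1.   ] yaw 7.3 to go [ 4.5 -0.2  0.4]
```

Emit:
send_rows:
  rows:
    - [5,0,0,0]

```text
t: 8.53
ee_pos: [550.4, 4.4, 36.0]
orientation: [-0.108, 1.549, 0.091]
ft_force: [0.0, 0.8, -1.1]
width: 19.7
```

```bash
python3 st.py "[550.1,4.3,36]" 3
```

```text
8.58 [550.4   4.4  35.6] F [0.6 0.1 3.3] w 19.6 toolx [ 0.02  -0.009 -1.   ] yaw 7.3 to go [-0.4 -0.1 -0.3]
8.63 [550.3   4.4  35.7] F [0.1 0.1 0.6] w 19.6 toolx [ 0.02  -0.009 -1.   ] yaw 7.3 to go [-0.4 -0.1 -0.3]
8.68 [550.3   4.4  35.6] F [-0.4 -0.4  1.8] w 19.8 toolx [ 0.02  -0.009 -1.   ] yaw 7.3 to go [-0.4 -0.1 -0.2]
```

Emit:
send_rows:
  rows:
    - [0.5,0,6,0]
    - [0.7,0,7,0]
    - [0.7,0,7,0]

```text
t: 8.93
ee_pos: [557.8, 5.8, 35.4]
orientation: [-0.109, 1.576, 0.092]
ft_force: [-16.1, -2.5, 25.5]
width: 19.5
```

```bash
python3 st.py "[600.9,11,35.5]" 3; python3 -c "
from h import *
e=snap('side','s6'); cv2.imwrite('pics/s6c.png',cv2.resize(cv2.cvtColor(e['img'],cv2.COLOR_RGB2BGR)[130:240,180:310],None,fx=5,fy=5,interpolation=cv2.INTER_CUBIC))"
```

```text
8.98 [559.7   6.   35.5] F [-8.9 -0.4 14.9] w 20.1 toolx [-0.004 -0.011 -1.   ] yaw 7.3 to go [-0.2 -0.2 41.5]
9.03 [559.9   6.   35.4] F [-11.1  -1.2  19.3] w 19.5 toolx [-0.003 -0.011 -1.   ] yaw 7.3 to go [-0.2 -0.3 41.3]
9.08 [559.9   6.   35.4] F [-10.6  -1.2  18.5] w 19.6 toolx [-0.002 -0.011 -1.   ] yaw 7.3 to go [-0.2 -0.2 41.3]
```

View pics/s6c.png

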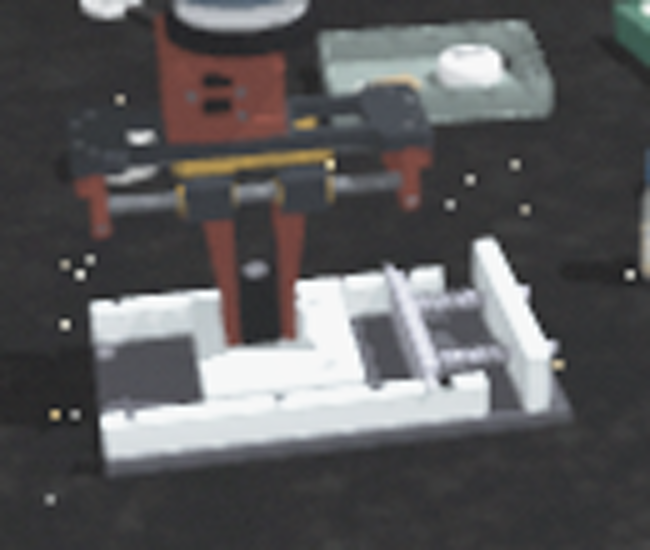

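Emit:
send_rows:
  rows:
    - [0,0,7,0]
    - [0,0,7,0]

```text
t: 9.3
ee_pos: [569.5, 7.4, 35.6]
orientation: [-0.109, 1.579, 0.092]
ft_force: [-4.0, -0.2, 2.8]
width: 20.1
```

```bash
python3 st.py "[600.9,11,35.5]" 3
```

```text
9.35 [571.2   7.5  35.7] F [-0.8 -0.1 -0.7] w 19.9 toolx [-0.008 -0.011 -1.   ] yaw 7.3 to go [-0.1 -0.3 29.9]
9.4 [571.2   7.5  35.5] F [-1.3 -1.1  6.3] w 19.9 toolx [-0.008 -0.011 -1.   ] yaw 7.3 to go [-0.2 -0.3 29.9]
9.45 [571.2   7.5  35.6] F [ 0.3 -0.4  2.8] w 19.6 toolx [-0.007 -0.011 -1.   ] yaw 7.3 to go [-0.2 -0.4 29.9]
```

Emit:
send_rows:
  rows:
    - [0.2,0.1,7,0]
    - [0.2,0.1,7,0]

```text
t: 9.62
ee_pos: [579.4, 8.9, 35.5]
orientation: [-0.109, 1.588, 0.092]
ft_force: [-10.7, -1.3, 17.1]
width: 19.5
```

```bash
python3 st.py "[600.9,11,35.5]" 3
```

```text
9.67 [580.9   9.1  35.6] F [-5.4 -0.1  8.2] w 20.1 toolx [-0.017 -0.012 -1.   ] yaw 7.3 to go [-0.3 -0.6 20.1]
9.72 [580.9   9.1  35.6] F [-4.7 -0.5 11.5] w 19.9 toolx [-0.016 -0.012 -1.   ] yaw 7.3 to go [-0.3 -0.6 20. ]
9.77 [580.9   9.1  35.5] F [-6.  -0.4 10.4] w 19.8 toolx [-0.016 -0.012 -1.   ] yaw 7.3 to go [-0.3 -0.7 20. ]
```

Emit:
send_rows:
  rows:
    - [-0.2,-0.3,7,0]

```text
t: 9.85
ee_pos: [585.1, 9.5, 35.7]
orientation: [-0.11, 1.59, 0.092]
ft_force: [-4.3, -0.6, 3.1]
width: 20.3
```

```bash
python3 st.py "[600.9,11,35.5]" 3; python3 -c "
from h import *
e=snap('side','s7'); cv2.imwrite('pics/s7c.png',cv2.resize(cv2.cvtColor(e['img'],cv2.COLOR_RGB2BGR)[150:230,190:300],None,fx=7,fy=7,interpolation=cv2.INTER_CUBIC))
e=snap('top','t7'); cv2.imwrite('pics/t7c.png',cv2.resize(cv2.cvtColor(e['img'],cv2.COLOR_RGB2BGR)[150:260,205:295],None,fx=5,fy=5,interpolation=cv2.INTER_CUBIC))"; cp pics/tmp.png pics/w7.png
```

```text
9.9 [588.1   9.7  35.8] F [ 0.7  0.5 -0.3] w 19.6 toolx [-0.017 -0.012 -1.   ] yaw 7.3 to go [ 0.1 -0.3 12.9]
9.95 [588.3   9.7  35.6] F [-1.5 -0.7  2.5] w 19.5 toolx [-0.015 -0.012 -1.   ] yaw 7.3 to go [-0.1 -0.3 12.6]
10.0 [588.4   9.7  35.6] F [-1.3 -0.2  3.2] w 19.9 toolx [-0.015 -0.012 -1.   ] yaw 7.3 to go [-0.1 -0.3 12.6]
```

View pics/s7c.png

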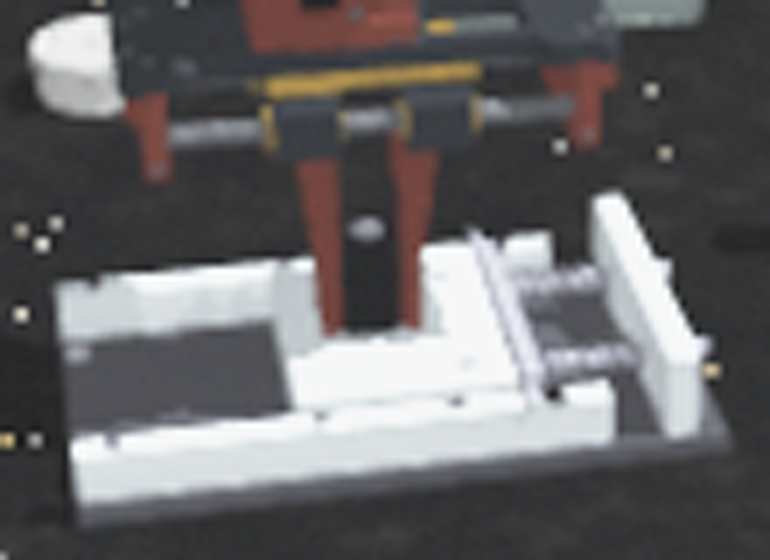

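View pics/t7c.png

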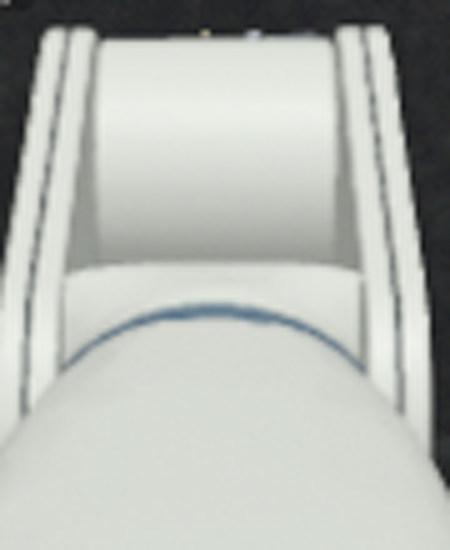

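View pics/w7.png

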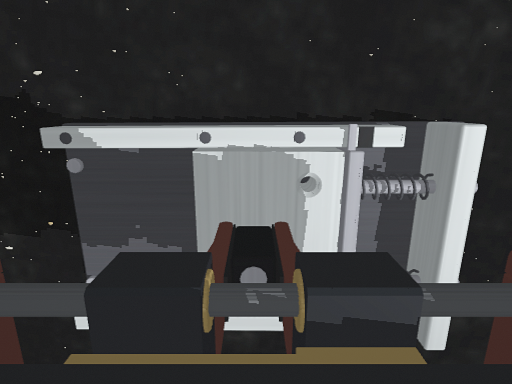

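Emit:
send_rows:
  rows:
    - [-0.2,-0.3,5,0]

```text
t: 10.18
ee_pos: [590.9, 9.9, 35.6]
orientation: [-0.11, 1.589, 0.092]
ft_force: [-10.4, -1.5, 10.1]
width: 20.0
```

```bash
python3 st.py "[600.9,11,35.5]" 3;  cp pics/tmp.png pics/w8.png; cp /tmp/tmp.npz /tmp/w8.npz; python3 -c "
import cv2
i=cv2.imread('pics/w8.png')[110:260,280:440]; cv2.imwrite('pics/w8c.png',cv2.resize(i,None,fx=4,fy=4,interpolation=cv2.INTER_CUBIC))"
```

```text
10.23 [592.3  10.   35.6] F [-5.2 -0.9  4.4] w 19.8 toolx [-0.018 -0.012 -1.   ] yaw 7.3 to go [-0.  -0.1  8.7]
10.28 [592.3  10.   35.6] F [-5.3 -0.2  6. ] w 20.1 toolx [-0.017 -0.012 -1.   ] yaw 7.3 to go [-0.1 -0.1  8.7]
10.33 [592.3  10.   35.6] F [-4.5 -0.5  6.1] w 19.7 toolx [-0.017 -0.012 -1.   ] yaw 7.3 to go [-0.  -0.1  8.7]
```

View pics/w8c.png

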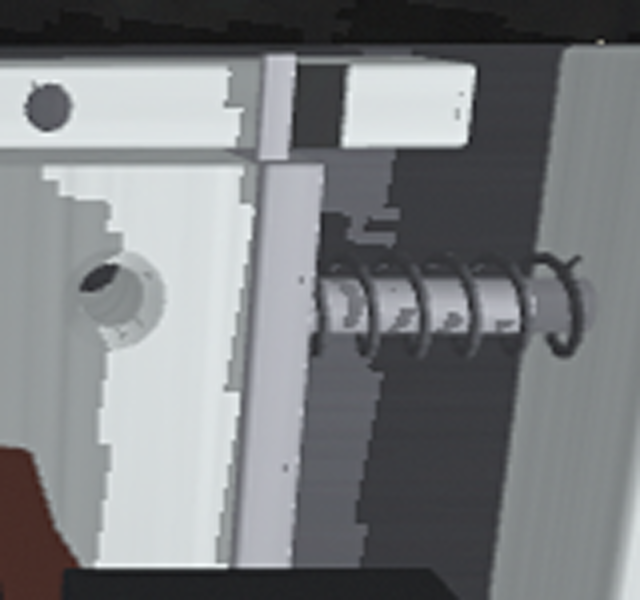

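```bash
cat > fr.py <<'E'
from hole import *
import sys
# usage: file  u_front u_bandend v (full px)
d=dict(np.load(sys.argv[1])); uf,ub,v=map(float,sys.argv[2:5])
a=np.radians(7.5); j=np.array([np.cos(a),np.sin(a),0])
for zf in (32,34,37):
    f=ray(d,uf,v,zf); b=ray(d,ub,v,30); print(zf,f.round(1),b.round(1),'front jig x',59-(b-f)@j)
P=cloud(d); print(P[int(v)-2:int(v)+3,int(uf)+3:int(uf)+6,2].round(1))
E
python3 fr.py /tmp/w8.npz 345.4 366 137
python3 - <<'E'
from hole import *
d=dict(np.load('/tmp/w7.npz')) if 0 else dict(np.load('/tmp/top0.npz'))
# rest-state check in top view: jig geometry
w=dict(np.load('/tmp/w4.npz')); P=cloud(w)
i=w['img'][:,:,::-1][75:130,320:440]; cv2.imwrite('pics/w4d.png',cv2.resize(i,None,fx=6,fy=6,interpolation=cv2.INTER_CUBIC))
E
```

```text
32 [633.   73.4  32. ] [644.3  74.7  30. ] front jig x 47.65686947668777
34 [632.5  73.5  34. ] [644.3  74.7  30. ] front jig x 47.111429697303635
37 [631.6  73.7  37. ] [644.3  74.7  30. ] front jig x 46.29327002822749
[[33.4 33.6 33.3]
 [34.6 33.7 32.9]
 [32.5 33.4 35. ]
 [33.8 33.4 33.1]
 [33.2 34.1 33. ]]
```

View pics/w4d.png

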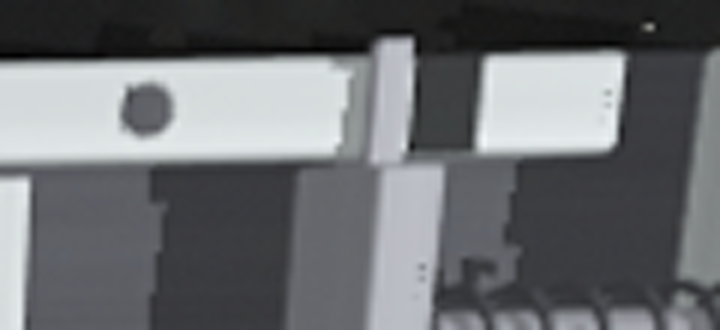

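```bash
python3 fr.py /tmp/w4.npz 381.4 399.4 95
```

```text
32 [631.  71.  32.] [644.4  72.6  30. ] front jig x 45.479684374547105
34 [630.2  70.8  34. ] [644.4  72.6  30. ] front jig x 44.661356245580095
37 [629.   70.5  37. ] [644.4  72.6  30. ] front jig x 43.43386405212962
[[34.3 33.1 33.9]
 [33.9 32.5 33.7]
 [33.4 34.7 33.2]
 [31.6 33.7 33.4]
 [33.4 33.6 33.9]]
```

Emit:
send_rows:
  rows:
    - [-0.3,0,5,0]

```text
t: 10.42
ee_pos: [593.7, 10.2, 35.6]
orientation: [-0.11, 1.593, 0.092]
ft_force: [-13.9, -3.5, 15.3]
width: 19.6
```

```bash
python3 st.py "[600.9,11,35.5]" 3;  cp pics/tmp.png pics/w9.png; cp /tmp/tmp.npz /tmp/w9.npz; python3 -c "
import cv2
i=cv2.imread('pics/w9.png')[110:260,280:440]; cv2.imwrite('pics/w9c.png',cv2.resize(i,None,fx=4,fy=4,interpolation=cv2.INTER_CUBIC))"
```

```text
10.47 [594.5  10.3  35.6] F [-11.4  -2.5  11. ] w 19.6 toolx [-0.024 -0.013 -1.   ] yaw 7.4 to go [-0.  -0.1  6.5]
10.52 [594.4  10.3  35.6] F [-9.9 -2.4 11.2] w 19.6 toolx [-0.023 -0.013 -1.   ] yaw 7.3 to go [-0.1 -0.2  6.5]
10.57 [594.4  10.3  35.6] F [-10.3  -2.6  10.8] w 19.6 toolx [-0.023 -0.013 -1.   ] yaw 7.3 to go [-0.1 -0.2  6.5]
```

View pics/w9c.png

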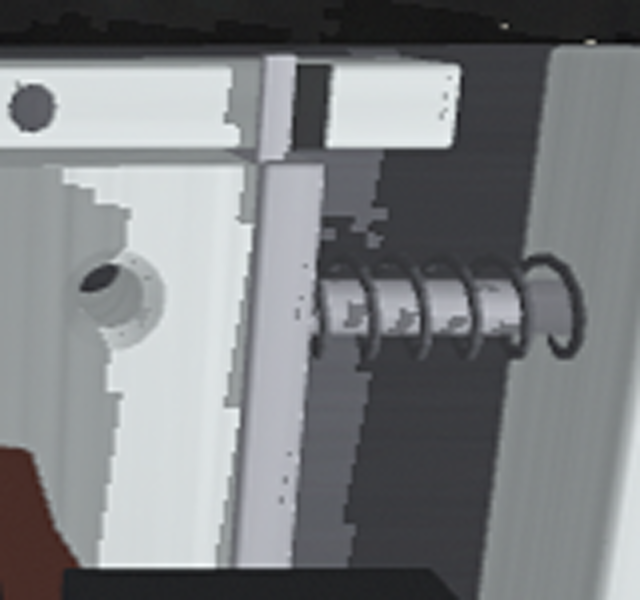

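Emit:
send_rows:
  rows:
    - [-0.5,-0.2,8,0]

```text
t: 10.65
ee_pos: [596.6, 10.6, 35.7]
orientation: [-0.11, 1.604, 0.093]
ft_force: [-19.8, -2.5, 19.8]
width: 19.8
```

```bash
python3 st.py "[600.9,11,35.5]" 3;  cp pics/tmp.png pics/w10.png; cp /tmp/tmp.npz /tmp/w10.npz; python3 -c "
import cv2
i=cv2.imread('pics/w10.png')[110:260,280:440]; cv2.imwrite('pics/w10c.png',cv2.resize(i,None,fx=4,fy=4,interpolation=cv2.INTER_CUBIC))"
```

```text
10.7 [598.   10.8  35.7] F [-15.6  -1.4  16.2] w 20.0 toolx [-0.034 -0.013 -0.999] yaw 7.4 to go [ 0.1 -0.1  2.9]
10.75 [597.9  10.8  35.6] F [-15.   -1.7  16.8] w 19.8 toolx [-0.033 -0.013 -0.999] yaw 7.4 to go [ 0.  -0.2  3. ]
10.8 [598.   10.8  35.7] F [-13.1  -2.   15.7] w 19.7 toolx [-0.032 -0.013 -0.999] yaw 7.4 to go [ 0.1 -0.2  2.9]
```

View pics/w10c.png

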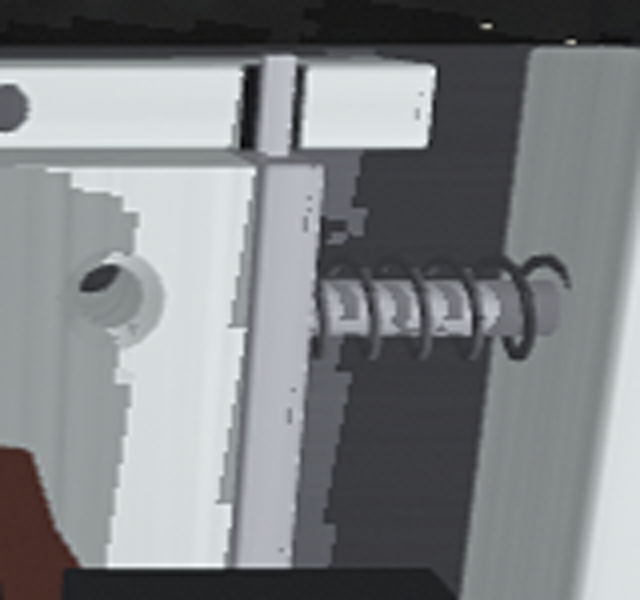

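```bash
python3 fr.py /tmp/w10.npz 344.8 355.4 137 | head -3
```

```text
32 [638.2  74.2  32. ] [644.2  74.8  30. ] front jig x 52.97922471337727
34 [637.6  74.3  34. ] [644.2  74.8  30. ] front jig x 52.470918106758475
37 [636.8  74.4  37. ] [644.2  74.8  30. ] front jig x 51.70845819683027
```

Emit:
send_rows:
  rows:
    - [-0.9,-0.1,6,0]

```text
t: 10.88
ee_pos: [598.2, 10.9, 35.7]
orientation: [-0.111, 1.613, 0.093]
ft_force: [-16.7, -4.1, 10.9]
width: 19.8
```

```bash
python3 st.py "[600.9,11,35.5]" 4;  cp pics/tmp.png pics/w11.png; cp /tmp/tmp.npz /tmp/w11.npz; python3 -c "
import cv2
i=cv2.imread('pics/w11.png')[110:260,280:440]; cv2.imwrite('pics/w11c.png',cv2.resize(i,None,fx=4,fy=4,interpolation=cv2.INTER_CUBIC))
from h import *
e=snap('side','s11'); cv2.imwrite('pics/s11c.png',cv2.resize(cv2.cvtColor(e['img'],cv2.COLOR_RGB2BGR)[150:230,190:300],None,fx=7,fy=7,interpolation=cv2.INTER_CUBIC))"
```

```text
10.93 [598.7  10.9  35.7] F [-16.7  -3.8  15.7] w 19.7 toolx [-0.044 -0.014 -0.999] yaw 7.4 to go [ 0.1 -0.2  2.2]
10.98 [598.7  10.9  35.7] F [-15.2  -3.6  14.6] w 19.6 toolx [-0.044 -0.014 -0.999] yaw 7.4 to go [ 0.1 -0.1  2.2]
11.03 [598.7  10.9  35.7] F [-16.2  -2.8  13.9] w 19.7 toolx [-0.043 -0.014 -0.999] yaw 7.4 to go [ 0.1 -0.2  2.2]
11.08 [598.7  10.9  35.7] F [-15.3  -2.4  14.6] w 19.8 toolx [-0.043 -0.014 -0.999] yaw 7.4 to go [ 0.1 -0.2  2.2]
```

View pics/w11c.png

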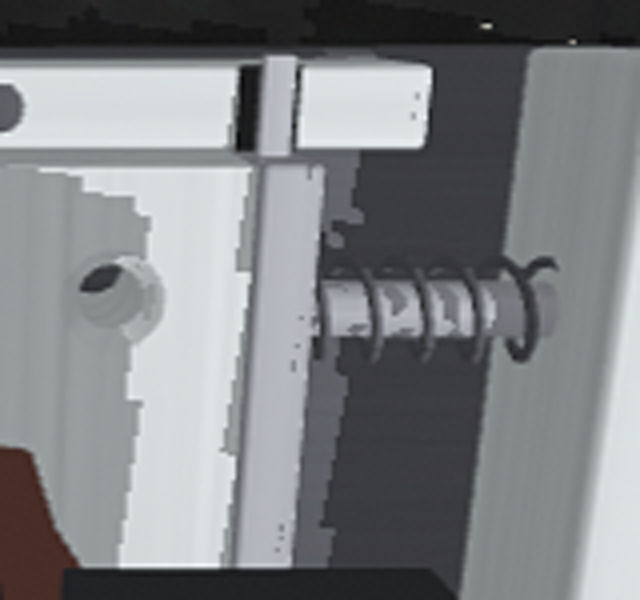

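View pics/s11c.png

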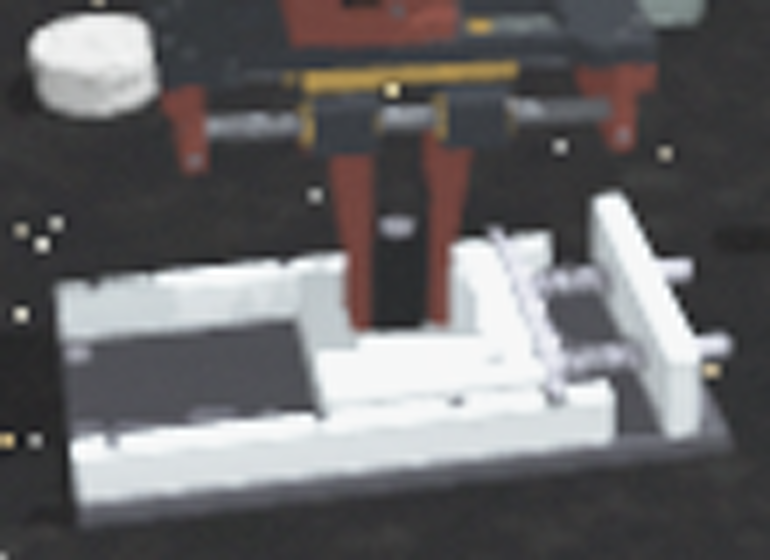

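```bash
python3 fr.py /tmp/w11.npz 344.8 354.2 137 | head -2; python3 st.py "[600.9,11,35.5]" 20 | tail -3; python3 -c "
from h import *
d=snap('side','s12'); P=cloud(d)
o=dict(np.load('/tmp/w11.npz'));g=cv2.cvtColor(o['img'],cv2.COLOR_RGB2GRAY); print(g[137,334:362])
g=cv2.cvtColor(d['img'],cv2.COLOR_RGB2BGR);cv2.imwrite('pics/s12c.png',cv2.resize(g[170:220,230:300],None,fx=10,fy=10,interpolation=cv2.INTER_CUBIC))
i=cv2.imread('pics/tmp.png'); cv2.imwrite('pics/w12.png',cv2.resize(i[200:320,190:320],None,fx=5,fy=5,interpolation=cv2.INTER_CUBIC))"
```

```text
32 [638.7  74.3  32. ] [644.1  74.9  30. ] front jig x 53.65096454991146
34 [638.2  74.4  34. ] [644.1  74.9  30. ] front jig x 53.16517000367723
12.03 [598.7  10.9  35.7] F [-14.8  -2.9  13.7] w 19.9 toolx [-0.043 -0.014 -0.999] yaw 7.4 to go [ 0.1 -0.2  2.2]
12.08 [598.7  10.9  35.7] F [-15.4  -3.7  14.2] w 19.9 toolx [-0.043 -0.014 -0.999] yaw 7.4 to go [ 0.1 -0.2  2.2]
12.13 [598.7  10.9  35.7] F [-15.6  -1.6  14.1] w 19.6 toolx [-0.043 -0.014 -0.999] yaw 7.4 to go [ 0.1 -0.2  2.2]
[219 219 221 213 135  79  25  30  28  32  68 134 181 184 184 188 190 192
 181  81 121 204 222 219 219 219 219 219]
```

View pics/s12c.png

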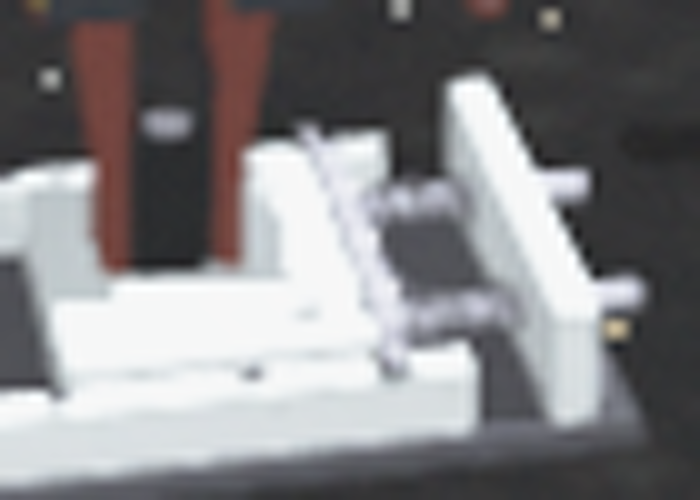

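View pics/w12.png

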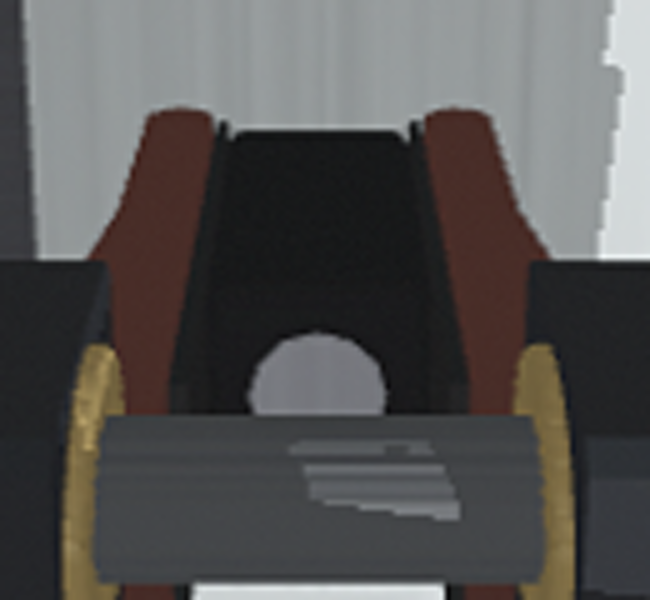

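```bash
python3 -c "
from h import *
ctrl.close_job(); o=ctrl.get_obs(); print(o['t'],o['ee_pos'],o['ft_force'],o['width'])"
```

```text
the job is handed in; nothing more can be done
the job is handed in; nothing more can be done
```

The job is handed in at about 12 s. The pin is in the foot's hole, the foot is pushed against the fence, and the fence's front edge stands inside the dark bands. The arm is still gripping the pin and pushing.

**Last checks**
- **Fence:** I measured its front edge at about jig x = 53.3 mm, inside the 51–59 band. That is roughly 8.3 mm of travel, so about 8 N of spring force rather than the full 10 N. It never went past the band. I could only see the band on the left rail; the right-hand band was hidden.
- **Steadiness:** pose and force held still for about 1 s before I handed in. The grip opening stayed at 19.8 mm, about the pin's full 20 mm width.
- **Pin depth:** the shoulder met the foot's top when the gripper reached the expected height, and the force reading rose then.
- **Foot:** its front face looked flush with the fence in the wrist and side views.
- **Dish and vial:** I never went near them, but I did not check them in a final picture.

**Less than ideal**
- **Tilt:** the tool, and presumably the pin with it, leans about 2.5° forward, so the rear edge of the shoulder may sit slightly under 1 mm off the foot.
- **Extra force:** the wrist reads about 15 N along the push, because friction adds to the spring, and about 14 N downward.
- **Finger clearance:** I estimate the front fingertip clears the foot by only about 0.7 mm. The pictures were too coarse to confirm it.

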